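# Clean the basin joint and put the washing-up kit away

### The arm

A 6-joint arm with a two-finger parallel gripper is mounted at the origin on the work surface. World frame = base frame: x ahead of the robot, y to its left, z up, the work surface at z = 0. Lengths are in mm, angles in rad, forces in N, time in s.
With the tool pointing down it reaches from about 275 to 725 mm from the base axis. Payload 5.6 kg.
Tool frame: the origin (TCP) lies midway between the tips of the shut fingers; the grasp point (between the pads) lies 19 mm behind it (ctrl.hold_point_z is the distance from the TCP to the grasp point, in mm); z points along the fingers, x is the direction in which the jaws open and shut, and the axes are right-handed (so a half turn about z gives the same grasp; the last joint's range is limited). The gripper opens to 85 mm and grips with 20 to 120 N. Pads are 22 mm wide; open, the fingers measure 114 mm over their backs; the gripper's body (76 mm by 85 mm) begins 54 mm behind the grasp point. The pads swing forward as they close: fully open they stand 13 mm farther back than shut.
Start: joints at [-0.816, 0.255, 0.108, 0, -1.424, -0.285], TCP at [249.007, -490.396, 231.283] pointing down, gripper open.
Joint ranges: [-2.95, 2.95], [-1.21, 1.97], [-1.09, 1.5], [-2.87, 1.71], [-2.94, -0.07], [-3.05, 3.05]. Speed limits (rad/s): [2.57, 2.57, 3.14, 3.14, 3.14, 3.14].

### API

Orientations are given as a unit quaternion [x, y, z, w].
In Python, from plant import ctrl gives the robot as it stands. Calls block until the motion is done:
- ctrl.movep(position, orientation): joint-space move of the TCP to a pose.
- ctrl.line_to(position, rot=None, speed=150): straight line of the TCP; rot=None keeps the orientation; speed is the mean speed in mm/s.
- ctrl.move_j(angles): joint-space move.
- ctrl.set_gripper(opening): finger opening in mm; the grip force is fixed at half the most; returns when the fingers have stopped.
- ctrl.hold(seconds).
- ctrl.inverse_kinematics(position, orientation): joint angles nearest the present ones, or None.
- ctrl.get_image(name): name is "side" or "top" or "wrist"; returns the picture (480x640x3 uint8, red, green, blue); there is no depth.
- ctrl.camera_model(name): a dict with "intrinsics" (3x3 intrinsics, pixels), "rvec" (rotation vector, rad) and "tvec" (3), from world to camera coordinates, as OpenCV has them. Camera axes: x right, y down, z forward; pixel columns grow to the right and rows downward; lengths in mm; the calibration is good to about 2 mm. A picture is of the moment at which its call begins: read the wrist's pose just before it. camera_model takes no time and is no camera call; for the wrist camera it gives the pose at the moment of the call.
A pose or a line that the arm cannot do raises ctrl.Unreachable and nothing moves.
- ctrl.hand_in(): hands the job in, once; it reports no verdict.
Trained networks look in the newest picture that a camera, given by its name, has taken for a name from the list of things; names that differ only in an ending like _2 or _b are one class to them, and where a whole thing is asked for, a point or a joint stands for the part that bears it (a point fixed in the world has none). Each returns a list of dicts, best first, with "score" (0 to 1); they miss things now and then, are a little off and sometimes report something else, mostly with a low value. They report only what shows in the picture. A call takes as long as a camera call.
- ctrl.trace(camera, label): "region" (480x640 bool, what is visible of it) and "bbox" ([centre column, centre row, width, height] in pixels, round what is visible of it).
Readings, each from a call of its own:
- ctrl.get_t(): time.
- ctrl.get_joints(): joint angles.
- ctrl.get_qd(): joint speeds.
- ctrl.get_joint_efforts(): joint torques, N m.
- ctrl.get_position(): TCP position.
- ctrl.get_eef_rot(): TCP orientation.
- ctrl.get_ft_force(): force on the tool from outside, world axes, zero at the start.
- ctrl.get_ft_torque(): the same for the moment, N m.
- ctrl.get_grip_width(): finger opening in mm.
Only numpy, scipy, OpenCV 4.12 (cv2) and the standard library are available. Lean on these libraries where they do the work, as an engineer would, in place of code of your own. Each camera call takes 0.05 s, during which the arm holds its last target.

### The job

Clear the plank and clean the joint between plank and basin: put each loose thing that is there (drain plug, scouring block, nail brush, tap handle) flat on the floor of the tray slot whose label shows its shape, and with the scraper's tip down in the joint follow it slowly, no faster than about 2 cm a second, from the end nearest the robot round the corner to the far end. Then lay the scraper down in its own labelled slot too, wholly inside. Leave the soap dish, jar, cup and saucepan lid where they are.

Things in the scene. Friction and masses are not known exactly. Their poses are not given: they have to be found in the camera images.
- plug_center (a point): Centre (half-way up) of the drain plug: a plain black rubber disc, 46 mm across and 28 mm high, lying flat; z up. May be absent.
- block_center (a point): Centre (half-way up) of the scouring block: grey stone-like square block 44 x 44 mm, 28 mm high; x and y normal to its side faces, z up. May be absent.
- brush_center (a point): Centre (half-way up) of the nail brush lying bristles down: oblong, 76 mm long (x), 30 mm wide (y), 30 mm high (z); the wooden back with straight sides is the upper 16 mm, below it a stiff bristle block 68 x 24 mm, 14 mm high. May be absent.
- tap_center (a point): Centre (half-way up) of the loose tap handle: steel cross of two arms 50 mm from end to end, 14 mm wide and 12 mm high lying on the plank, with an upright round hub 24 mm across and 38 mm high in the middle, to be gripped above the arms; arms along x and y, z up. May be absent.
- scraper_grip (a point): Middle of the handle of the joint scraper, 21 mm above the underside. The wooden handle is 18 mm wide with flat upright sides, 22 mm deep, 90 mm long; its rear end and the tip both rest on the plank, so the handle slopes up towards the tip by 0.24 rad while this frame stays level: x points level along the tool to the tip end, z up. The rear end is 44 mm behind this point. Handle top is 32 mm above the plank here.
- scraper_tip (a point): Lower end of the scraper's tip, a bent steel wire 6 mm thick with a round end that points down in front of the handle: 79 mm ahead (+x) of scraper_grip and 21 mm lower, level with the plank when the tool lies ready; the wire rises to 34 mm within 10 mm behind the tip. Axes as scraper_grip.
- slot_plug (a point): Floor centre of the slot of the drain plug; the white label beside this slot bears a black round disc. Which of the five slots it is changes from start to start. x runs along the slot's length towards its label, y across the slot, z up.
- slot_block (a point): Floor centre of the slot of the scouring block; the white label beside this slot bears a black square. Which of the five slots it is changes from start to start. x runs along the slot's length towards its label, y across the slot, z up.
- slot_brush (a point): Floor centre of the slot of the nail brush; the white label beside this slot bears a black oblong. Which of the five slots it is changes from start to start. x runs along the slot's length towards its label, y across the slot, z up.
- slot_tap (a point): Floor centre of the slot of the tap handle; the white label beside this slot bears a black cross. Which of the five slots it is changes from start to start. x runs along the slot's length towards its label, y across the slot, z up.
- slot_scraper (a point): Floor centre of the slot of the scraper; the white label beside this slot bears a black outline of a handle with a thin neck and hooked tip. Which of the five slots it is changes from start to start. x runs along the slot's length towards its label, y across the slot, z up.
- caddy: Grey storage tray fixed to the plank (158 mm along x without its label ledge, 324 mm along y), with five equal slots side by side along y at 64 mm spacing; each slot is 60 mm wide and 150 mm long (x); slot floor 4 mm above the plank, walls and dividers 4 mm thick, their tops 8 mm above the slot floor. A ledge with one white label per slot runs along its far (+x) side, 100 mm from the slot centres. Origin at the centre of the tray's underside.
- seam_0 (a point): Point on the centre line of the joint, on its floor (plank level), at its end nearest the robot, where the tip starts. x points along the straight part towards the corner, y away from the basin over the plank, z up. The joint is an open groove 12 mm wide and 6 mm deep between a dark wooden batten (20 mm wide, plank side) and the raised steel rim of the basin; its floor is the plank.
- seam_1 (a point): Point on the centre line of the joint, on its floor (plank level), 40 mm on from seam_0.
- seam_2 (a point): Point on the centre line of the joint, on its floor (plank level), 80 mm on from seam_0.
- seam_3 (a point): Point on the centre line of the joint, on its floor (plank level), at the corner, 120 mm on from seam_0; here the joint bends 40 degrees to the right, round the basin's corner.
- seam_4 (a point): Point on the centre line of the joint, on its floor (plank level), 30 mm past the corner on the slanted part.
- seam_5 (a point): Point on the centre line of the joint, on its floor (plank level), at its far end, 60 mm past the corner.
- soap_dish: Red plastic soap dish with closed cover, 77 x 112 mm, 40 mm high, origin under its centre; not to be disturbed.
- jar: Small glass jar, 60 mm across, 85 mm high, origin under its centre; not to be disturbed.
- cup: Blue plastic cup, 76 mm across, 90 mm high, origin under its centre; not to be disturbed.
- pan_lid: Upturned aluminium saucepan lid resting on its black knob, 160 mm across, 36 mm high, origin under its centre; not to be disturbed.

How it is judged (in metres and radians):
On the way, in this order (a step that is already met when the one before it is completed fails the run):
1. the scraper's tip is down in the joint, moving slowly, at the near end of the joint (horizontal distance between scraper_tip and seam_0 below 0.008 m and z of scraper_tip in the frame of seam_0 below 0.005 m), for 0.3 s.
2. the scraper's tip is down in the joint, moving slowly, at the first third of the straight part (horizontal distance between scraper_tip and seam_1 below 0.008 m and z of scraper_tip in the frame of seam_1 below 0.005 m), for 0.3 s.
3. the scraper's tip is down in the joint, moving slowly, at the second third of the straight part (horizontal distance between scraper_tip and seam_2 below 0.008 m and z of scraper_tip in the frame of seam_2 below 0.005 m), for 0.3 s.
4. the scraper's tip is down in the joint, moving slowly, at the corner (horizontal distance between scraper_tip and seam_3 below 0.008 m and z of scraper_tip in the frame of seam_3 below 0.005 m), for 0.3 s.
5. the scraper's tip is down in the joint, moving slowly, at the middle of the slanted part (horizontal distance between scraper_tip and seam_4 below 0.008 m and z of scraper_tip in the frame of seam_4 below 0.005 m), for 0.3 s.
6. the scraper's tip is down in the joint, moving slowly, at the far end of the joint (horizontal distance between scraper_tip and seam_5 below 0.008 m and z of scraper_tip in the frame of seam_5 below 0.005 m), for 0.3 s.
At the end, for the whole second after the job is handed in: Each present item lies flat on the floor of its own labelled slot (within 16 mm of its centre across and 55 mm along, raised under 6 mm, tilted under 0.12 rad) and the scraper lies wholly inside its own slot (tip within 30 mm across, 78 mm along, under 24 mm up; handle on the floor) (x of plug_center in the frame of slot_plug between -0.055 and 0.055 m and y of plug_center in the frame of slot_plug between -0.016 and 0.016 m and z of plug_center in the frame of slot_plug below 0.02 m and angle between each of plug_center, block_center, brush_center, tap_center's own z axis and vertical below 0.12 rad and x of block_center in the frame of slot_block between -0.055 and 0.055 m and y of block_center in the frame of slot_block between -0.016 and 0.016 m and z of block_center in the frame of slot_block below 0.02 m and x of brush_center in the frame of slot_brush between -0.055 and 0.055 m and y of brush_center in the frame of slot_brush between -0.016 and 0.016 m and z of brush_center in the frame of slot_brush below 0.021 m and x of tap_center in the frame of slot_tap between -0.055 and 0.055 m and y of tap_center in the frame of slot_tap between -0.016 and 0.016 m and z of tap_center in the frame of slot_tap below 0.025 m and x of scraper_grip in the frame of slot_scraper between -0.06 and 0.06 m and y of scraper_grip in the frame of slot_scraper between -0.024 and 0.024 m and x of scraper_tip in the frame of slot_scraper between -0.078 and 0.078 m and y of scraper_tip in the frame of slot_scraper between -0.03 and 0.03 m and z of scraper_grip in the frame of slot_scraper below 0.032 m and z of scraper_tip in the frame of slot_scraper below 0.024 m); the robot touches nothing.
It fails at once if the soap dish is moved more than 3 cm or tipped (distance of soap_dish from where it was at the start of the episode above 0.03 m or angle between soap_dish's own z axis and vertical above 0.4 rad).
It fails at once if the jar is moved more than 3 cm or tipped (distance of jar from where it was at the start of the episode above 0.03 m or angle between jar's own z axis and vertical above 0.4 rad).
It fails at once if the cup is moved more than 3 cm or tipped (distance of cup from where it was at the start of the episode above 0.03 m or angle between cup's own z axis and vertical above 0.4 rad).
It fails at once if the pan lid is moved more than 3 cm or tipped (distance of pan_lid from where it was at the start of the episode above 0.03 m or angle between pan_lid's own z axis and vertical above 0.4 rad).
Of plug, block, brush, tap only 2 to 4 are there at a start; the rules pass over those that are not, and their reading is None.
At some moment in a run one of plug, block, brush, tap may be knocked a few centimetres aside while the robot is not near it.
It also fails if it takes over 210 s, if anything falls off the work surface, if the arm or the gripper's body presses on something with over 40 N, if the wrist force passes 120 N, or if a joint passes its speed limit or range.

## Working session

There is one attempt and no reset: what is moved stays moved. The work goes in short steps, each a Python script; the robot and the scene stay as the last script left them, time stands still between calls to the robot, and variables do not carry over. Pictures are saved under pics/ and viewed, and the job is handed in when it is done.

```bash
ls -la; mkdir -p pics; python3 - <<'E'
from plant import ctrl
import cv2
for n in ["top","side","wrist"]:
    im=ctrl.get_image(n); cv2.imwrite(f"pics/a_{n}.png",im[:,:,::-1]); print(n,ctrl.camera_model(n))
print(ctrl.get_t())
E
```

```text
total 12
drwxr-xr-x  3 agent agent 4096 Dec  6 17:36 .
drwxr-xr-x 23 root  root  4096 Dec  6 17:36 ..
drwxr-xr-x  2 agent agent 4096 Dec  6 17:36 pics
top {'intrinsics': array([[529.04219614,   0.        , 312.81943789],
       [  0.        , 529.04219614, 239.23073141],
       [  0.        ,   0.        ,   1.        ]]), 'rvec': array([ 2.15602485, -2.16134597,  0.19538412]), 'tvec': array([ 14.64770763, 587.84494734, 999.7076976 ])}
side {'intrinsics': array([[464.80146765,   0.        , 305.30267877],
       [  0.        , 464.80146765, 228.49765483],
       [  0.        ,   0.        ,   1.        ]]), 'rvec': array([ 0.70392807, -2.47029923,  1.34717874]), 'tvec': array([515.13069412, 199.07338111, 912.2782444 ])}
wrist {'intrinsics': array([[348.58610126,   0.        , 322.353069  ],
       [  0.        , 348.58610126, 235.71700796],
       [  0.        ,   0.        ,   1.        ]]), 'rvec': array([-1.56271928, -2.54109855, -0.34549091]), 'tvec': array([548.75259947, -35.34602224, 379.38275966])}
0.15
```

View pics/a_top.png

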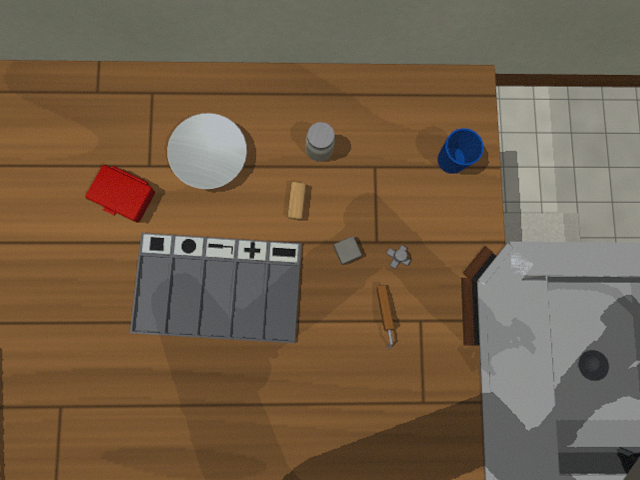

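View pics/a_side.png

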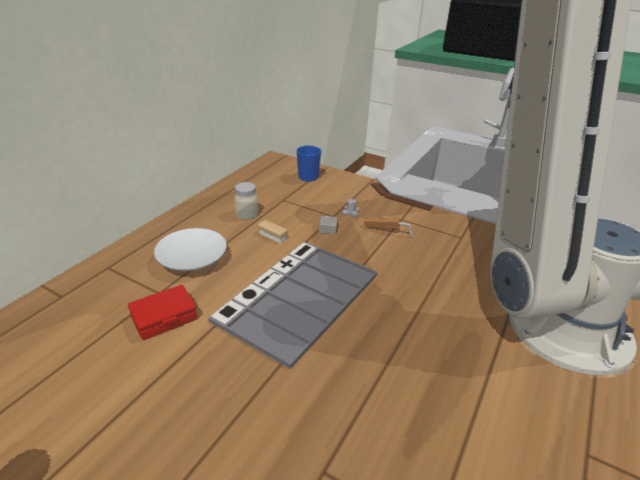

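View pics/a_wrist.png

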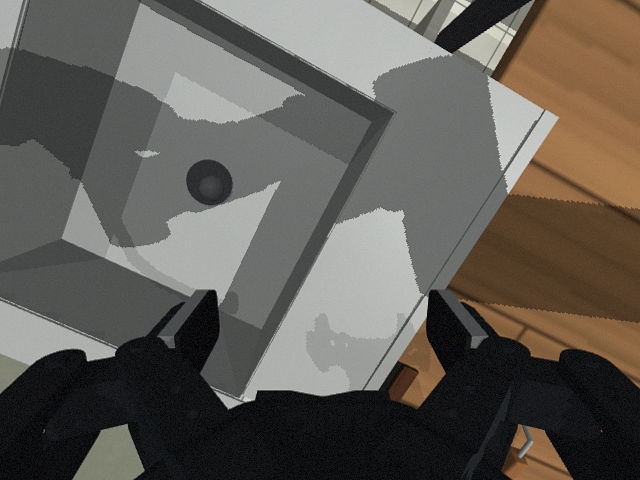

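The top picture shows the brush at (297,200), block (348,250), tap handle (400,257) and scraper (387,315) with its tip toward the robot. The slot labels, left to right, are block, plug, scraper, tap and brush. I see no plug, so next I'll run the networks and measure.

```bash
cat > h.py <<'E'
import numpy as np, cv2
from plant import ctrl
from scipy.spatial.transform import Rotation as R
def cam(n):
    m=ctrl.camera_model(n); return m["intrinsics"],cv2.Rodrigues(m["rvec"])[0],m["tvec"].reshape(3)
def w(cm,px,z):
    K,Rm,t=cm; px=np.atleast_2d(np.asarray(px,float))
    d=np.c_[px,np.ones(len(px))]@np.linalg.inv(K).T@Rm; c=-Rm.T@t
    return c+d*((z-c[2])/d[:,2])[:,None]
def p(cm,X):
    K,Rm,t=cm; X=np.atleast_2d(X); q=(X@Rm.T+t)@K.T; return q[:,:2]/q[:,2:]
def down(yaw):  # jaw-opening axis (tool x) at yaw in world, z down
    c,s=np.cos(yaw),np.sin(yaw)
    return R.from_matrix(np.array([[c,s,0],[s,-c,0],[0,0,-1]])).as_quat()
def see(n,f=None):
    cm=cam(n); im=ctrl.get_image(n)
    if f: cv2.imwrite(f,im[:,:,::-1])
    return cm,im
E
python3 - <<'E'
from h import *
for n in ["top","side"]:
    cm,im=see(n)
    for l,z in [("plug_center",28),("block_center",28),("brush_center",30),("tap_center",38),("scraper_grip",32),("slot_plug",4),("slot_scraper",4),("caddy",8),("seam_0",0),("soap_dish",40),("jar",85),("cup",90),("pan_lid",36)]:
        try: r=ctrl.trace(n,l)
        except Exception as e: print(l,e); continue
        for q in r[:2]:
            if not q["region"].any(): continue
            ys,xs=np.nonzero(q["region"]); c=cv2.minAreaRect(np.c_[xs,ys].astype(np.float32))
            print(n,l,round(q["score"],2),len(xs),np.round(q["bbox"]),"w",np.round(w(cm,[xs.mean(),ys.mean()],z)[0,:2]),np.round(w(cm,cv2.boxPoints(c),z)[:,:2]).tolist())
E
```

```text
top block_center 0.79 502 [346. 252.  32.  30.] w [568. -55.] [[579.0, -25.0], [598.0, -67.0], [557.0, -85.0], [538.0, -43.0]]
top brush_center 0.71 545 [295. 202.  19.  36.] w [669.  46.] [[633.0, 66.0], [709.0, 57.0], [705.0, 27.0], [629.0, 36.0]]
top brush_center 0.58 4646 [206. 151.  80.  76.] w [772. 230.] [[852.0, 311.0], [853.0, 151.0], [697.0, 149.0], [696.0, 305.0]]
top tap_center 0.62 302 [397. 258.  23.  15.] w [ 554. -156.] [[568.0, -132.0], [578.0, -171.0], [541.0, -179.0], [531.0, -140.0]]
top scraper_grip 0.71 4643 [206. 150.  78.  75.] w [771. 229.] [[804.0, 334.0], [880.0, 194.0], [739.0, 124.0], [666.0, 263.0]]
top scraper_grip 0.62 549 [384. 317.  20.  66.] w [ 447. -128.] [[498.0, -109.0], [502.0, -130.0], [379.0, -152.0], [375.0, -131.0]]
top slot_plug 0.72 13577 [215. 288. 169. 108.] w [478. 208.] [[407.0, 375.0], [607.0, 371.0], [586.0, 36.0], [384.0, 49.0]]
top slot_plug 0.44 38418 [551. 361. 177. 238.] w [ 354. -475.] [[590.0, -294.0], [590.0, -669.0], [120.0, -623.0], [125.0, -272.0]]
top slot_scraper 0.73 515 [223. 248.  27.  16.] w [576. 201.] [[559.0, 231
[... 2109 characters left out ...]
  13.] w [548. 103.] [[567.0, 123.0], [562.0, 59.0], [529.0, 82.0], [535.0, 144.0]]
side jar 0.64 9135 [441. 147. 143. 152.] w [ 368. -404.] [[479.0, -93.0], [1091.0, -1715.0], [424.0, -1716.0], [196.0, -178.0]]
side jar 0.62 780 [245. 199.  23.  39.] w [744.  53.] [[828.0, -11.0], [780.0, -43.0], [670.0, 107.0], [713.0, 134.0]]
side cup 0.93 752 [310. 164.  28.  36.] w [ 722. -211.] [[689.0, -97.0], [813.0, -294.0], [751.0, -335.0], [636.0, -132.0]]
side pan_lid 0.93 2404 [190. 251.  69.  40.] w [769. 230.] [[900.0, 211.0], [759.0, 120.0], [654.0, 247.0], [778.0, 327.0]]
side pan_lid 0.6 9176 [293. 308. 166. 118.] w [462. 258.] [[587.0, 381.0], [634.0, -64.0], [372.0, 85.0], [396.0, 432.0]]
```

Neither camera finds a plug, so it is absent. Next I'll take close wrist views over the scraper, tap and block, then the joint, then the tray.

```bash
python3 - <<'E'
from h import *
cm=cam("wrist"); C=-cm[1].T@cm[2]
print(C, cm[1][2], ctrl.get_position(), R.from_quat(ctrl.get_eef_rot()).as_matrix().round(2).tolist())
# want views: target points
Rt=R.from_quat(ctrl.get_eef_rot()).as_matrix()
print("cam offset in tool",Rt.T@(C-ctrl.get_position()), "axis in tool",Rt.T@cm[1][2])
for n,(x,y,yaw) in {"seam":(400,-300,1.57),"mid":(460,-110,1.57),"tray":(440,170,1.57)}.items():
    try:
        ctrl.movep([x,y,260],down(yaw)); cmx,im=see("wrist",f"pics/b_{n}.png")
        C=-cmx[1].T@cmx[2]; print(n,C,w(cmx,[320,240],0)[0],ctrl.get_joints(),ctrl.get_t())
        np.savez(f"b_{n}.npz",K=cmx[0],R=cmx[1],t=cmx[2])
    except ctrl.Unreachable as e: print(n,"unreach",e)
E
```

```text
[ 188.6767829  -520.69303375  374.51881037] [ 0.23665606  0.12074177 -0.96406189] [ 249.02159539 -490.39599048  231.30033538] [[-0.45, 0.89, 0.0], [0.89, 0.45, -0.0], [-0.0, 0.0, -1.0]]
cam offset in tool [   0.29813031  -67.51606135 -143.22161632] axis in tool [5.65808265e-04 2.65632586e-01 9.64074172e-01]
seam [ 332.18261074 -300.2600176   403.18318528] [ 448.32155725 -302.90425108    0.        ] [-3.31050443e-01  1.48517860e-01  4.53675071e-02  1.76723468e-04
 -1.46805746e+00 -1.24076271e+00] 2.5667
mid [ 392.33574587 -110.43716519  403.20595988] [ 508.48935619 -113.27056325    0.        ] [ 9.58548160e-02  9.40477674e-02 -1.74824859e-02  2.78898100e-04
 -1.45958126e+00 -1.66863224e+00] 3.4333
tray [372.73968207 169.23892672 403.28287625] [489.06511656 166.3030371    0.        ] [ 6.99719564e-01  9.10184718e-02 -2.05036073e-02  2.80056076e-04
 -1.45929211e+00 -2.27303560e+00] 4.5667
```

View pics/b_seam.png

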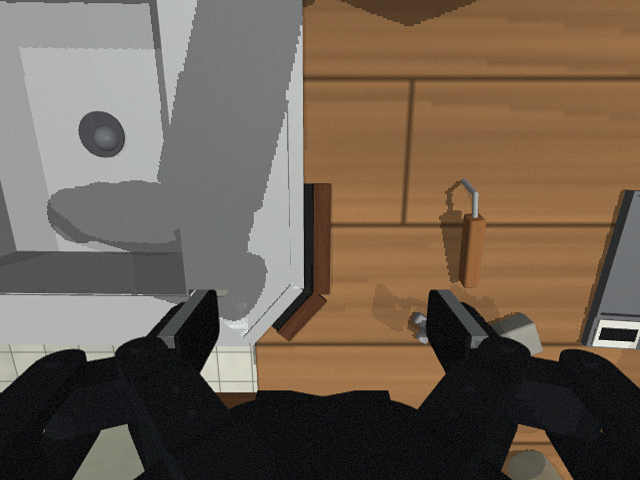

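View pics/b_mid.png

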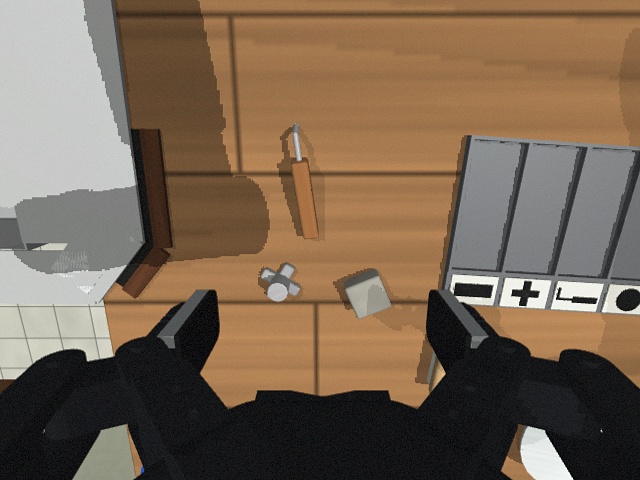

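View pics/b_tray.png

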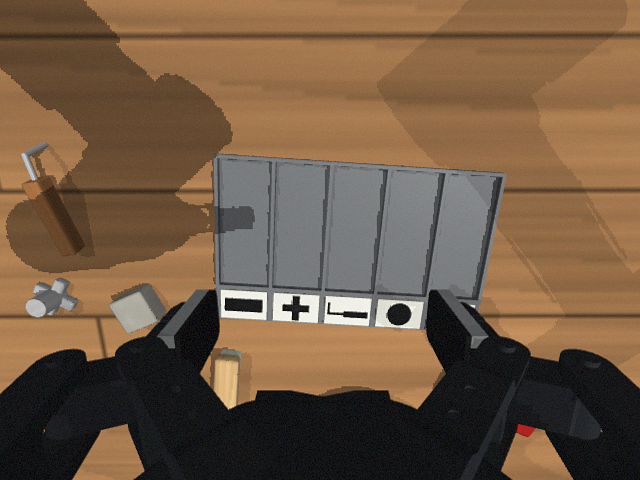

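```bash
python3 - <<'E'
import cv2
im=cv2.imread("pics/b_seam.png"); cv2.imwrite("pics/c1.png",cv2.resize(im[170:350,250:350],None,fx=3.3,fy=3.3,interpolation=cv2.INTER_CUBIC))
im=cv2.imread("pics/b_mid.png"); cv2.imwrite("pics/c2.png",cv2.resize(im[110:310,240:400],None,fx=3,fy=3,interpolation=cv2.INTER_CUBIC))
im=cv2.imread("pics/b_tray.png"); cv2.imwrite("pics/c3.png",cv2.resize(im[140:340,200:520],None,fx=2.4,fy=2.4,interpolation=cv2.INTER_CUBIC))
E
```

```text
(no output)
```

View pics/c1.png

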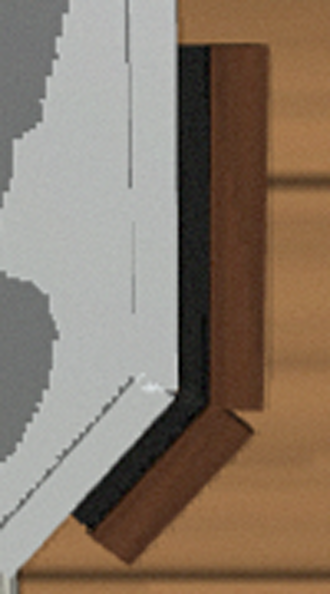

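View pics/c2.png

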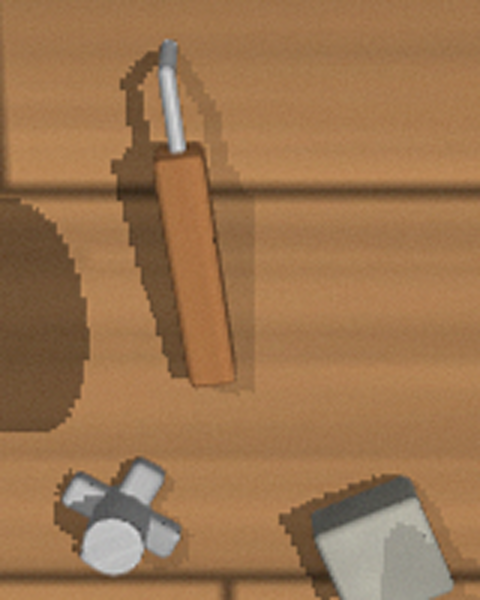

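View pics/c3.png

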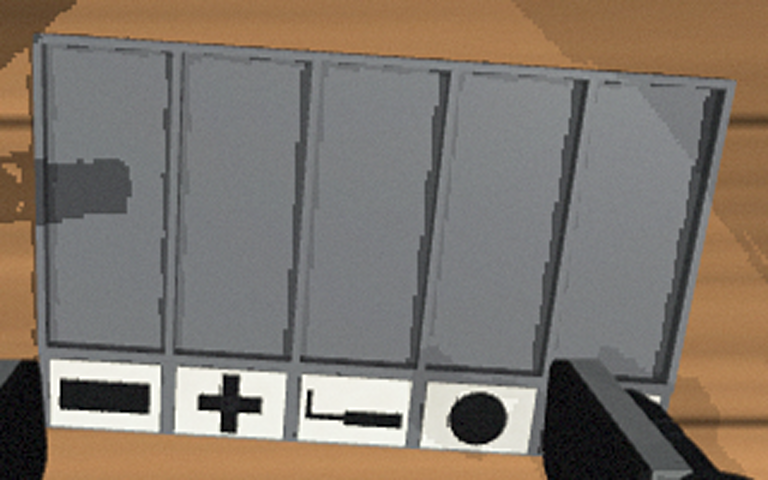

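```bash
cat >> h.py <<'E'
def ld(n): d=np.load(f"b_{n}.npz"); return d["K"],d["R"],d["t"]
E
python3 - <<'E'
from h import *
cs,cmid,ct=ld("seam"),ld("mid"),ld("tray")
f=lambda cm,o,s,pts,z: w(cm,np.array(pts)/s+np.array(o),z)[:,:2].round(1)
print("batten outer/inner straight near,far\n",f(cs,(250,170),3.3,[(268,45),(263,409),(211,45),(209,400)],6))
print("slant outer far,near inner far,near\n",f(cs,(250,170),3.3,[(130,562),(252,432),(88,530),(212,403)],6))
print("rim z6\n",f(cs,(250,170),3.3,[(177,45),(179,390),(72,515)],6))
A=f(cmid,(240,110),3,[(157,150),(203,147)],43); B=f(cmid,(240,110),3,[(193,387),(236,378)],21.4)
print("scraper front,rear",A,B)
a,b=A.mean(0),B.mean(0); d=(a-b)/np.linalg.norm(a-b); print("axis",d,np.arctan2(d[1],d[0]),np.linalg.norm(a-b))
print("tap hub top",f(cmid,(240,110),3,[(112,547)],38),"arms ends z12",f(cmid,(240,110),3,[(72,492),(150,470),(172,540)],12))
print("block",f(cmid,(240,110),3,[(317,538),(411,498),(453,585)],28))
print("tray outer corners z12",f(ct,(200,140),2.4,[(38,38),(734,84)],12),"dividers ends near",f(ct,(200,140),2.4,[(174,50),(311,60),(448,68),(586,78)],12),"far",f(ct,(200,140),2.4,[(168,352),(292,360),(416,367)],12))
print("label centres z?",f(ct,(200,140),2.4,[(105,396),(230,403),(354,413),(478,418)],8))
# from 'mid'
E
```

```text
batten outer/inner straight near,far
 [[ 380.  -289.9]
 [ 516.1 -291.1]
 [ 380.  -309.5]
 [ 512.4 -311.3]]
slant outer far,near inner far,near
 [[ 580.9 -342.7]
 [ 525.6 -295.2]
 [ 566.9 -358.6]
 [ 513.7 -310.2]]
rim z6
 [[ 380.  -321.2]
 [ 508.4 -322.5]
 [ 560.4 -364.5]]
scraper front,rear [[ 411.8 -140.6]
 [ 410.9 -125.1]] [[ 501.1 -131. ]
 [ 497.6 -114.6]]
axis [-0.99354177 -0.11346699] -3.027880769514948 88.57201871923209
tap hub top [[ 559.3 -161.8]] arms ends z12 [[ 547.3 -180.6]
 [ 538.  -149.1]
 [ 568.2 -141. ]]
block [[560.3 -83.4]
 [543.8 -47.5]
 [580.5 -29.6]]
tray outer corners z12 [[389.3  52.8]
 [411.1 373.3]] dividers ends near [[394.9 114.6]
 [399.6 177.4]
 [403.4 240.5]
 [408.2 304.5]] far [[544.3 105.5]
 [548.9 168.1]
 [553.  231.1]]
label centres z? [[570.6  71.1]
 [574.8 135.8]
 [580.8 200.3]
 [583.9 265.1]]
```

Measurements agree with the given sizes: the handle comes out at 88.6 mm, the joint corner 131 mm from the batten's end, the slant at 40°, and tray spacing at 64 mm. Next is picking the tap and block, with a view of the brush on the way.

```bash
cat >> h.py <<'E'
TA=-0.066; TC=np.array([478.,206.3]); ex=np.array([np.cos(TA),np.sin(TA)]); ey=np.array([-ex[1],ex[0]])
SL=dict(brush=-128,tap=-64,scraper=0,plug=64,block=128)
def slot(n,dx=0,dy=0): return TC+ey*(SL[n]+dy)+ex*dx
def best(yaw,xy,z=150):
    c=[]
    for k in (-2,-1,0,1,2):
        y=yaw+k*np.pi
        q=ctrl.inverse_kinematics([*xy,z],down(y))
        if q is not None: c.append((abs(q[5]),y))
    return min(c)[1]
def pick(xy,z,yaw,op,zs=150):
    y=best(yaw,xy); ctrl.set_gripper(op)
    ctrl.movep([*xy,zs],down(y)); ctrl.line_to([*xy,z],speed=100); ctrl.set_gripper(0)
    g=ctrl.get_grip_width(); ctrl.line_to([*xy,zs],speed=150); print("grip",g,ctrl.get_grip_width(),"F",ctrl.get_ft_force(),ctrl.get_t()); return y
def place(xy,z,yaw,op,zs=150):
    y=best(yaw,xy)
    ctrl.movep([*xy,zs],down(y)); ctrl.line_to([*xy,z+20],speed=120); ctrl.line_to([*xy,z],speed=30); print("down F",ctrl.get_ft_force(),ctrl.get_position())
    ctrl.set_gripper(op); ctrl.line_to([*xy,zs],speed=120); print("t",ctrl.get_t())
E
python3 - <<'E'
from h import *
ctrl.movep([560,46,260],down(1.57)); c,im=see("wrist","pics/d_brush.png"); np.savez("b_br.npz",K=c[0],R=c[1],t=c[2])
r=ctrl.trace("wrist","brush_center")
for q in r[:2]:
    ys,xs=np.nonzero(q["region"]); b=cv2.minAreaRect(np.c_[xs,ys].astype(np.float32)); print(q["score"],b,w(c,cv2.boxPoints(b),30)[:,:2].round(1).tolist())
E
```

```text
0.57 ((323.3692321777344, 295.5461730957031), (26.171329498291016, 63.753849029541016), 7.125016689300537) [[706.2, 25.3], [626.2, 35.6], [630.3, 65.1], [710.7, 56.3]]
```

View pics/d_brush.png

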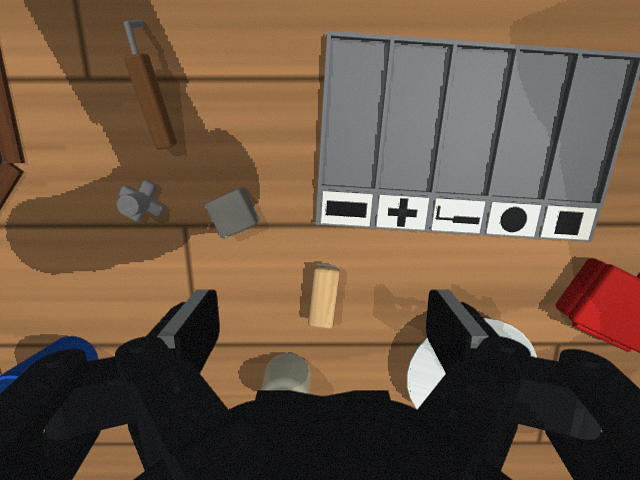

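```bash
python3 - <<'E'
from h import *
pick([669,45.8],13,-0.118+np.pi/2,55)
place(slot("brush"),13+5,TA+np.pi/2,44)
c,im=see("wrist","pics/e1.png")
pick([558.8,-161.5],13.5,np.deg2rad(17),45)
place(slot("tap"),13.5+5,TA,42)
ctrl.movep([440,170,260],down(1.57)); see("wrist","pics/e2.png"); see("top","pics/e2t.png")
E
```

```text
grip 28.51046370070531 28.637667339231367 F [ 0.47115091  0.23744287 -1.30544812] 11.3333
down F [0.06413838 0.1872708  0.02872765] [469.57924478  78.59841429  17.8652328 ]
t 15.6083
grip 22.011818812657665 21.764930635686333 F [ 0.23387685  0.17204188 -1.37055721] 19.775
down F [-0.49629751 -0.41307628 -1.0332767 ] [473.82693264 142.46076218  18.37641876]
t 24.45
```

View pics/e2.png

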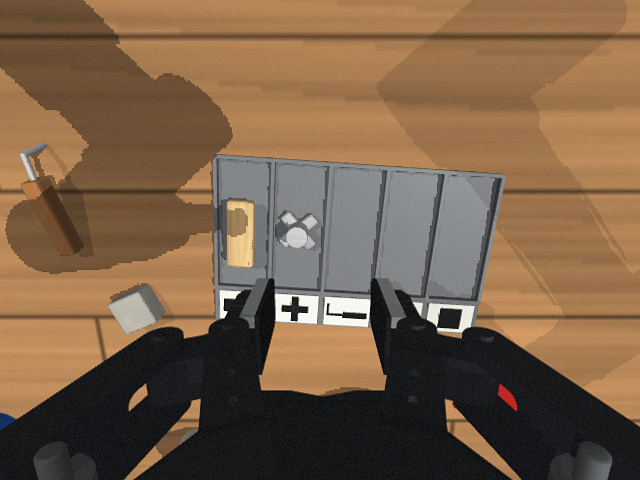

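View pics/e2t.png

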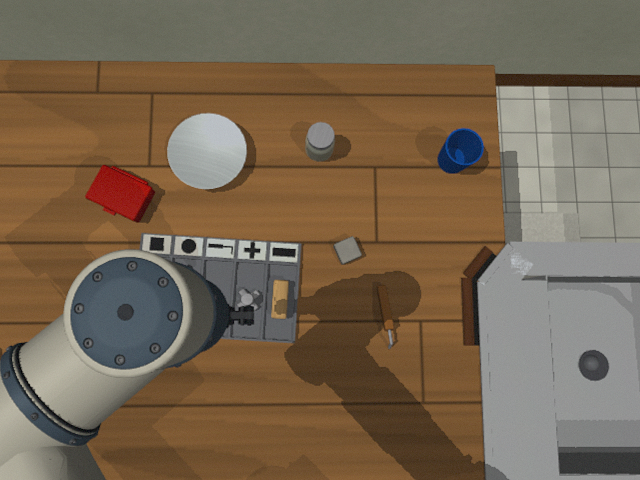

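The brush and tap are both flat in their slots, and the block is still at (348,250). Now the block.

```bash
python3 - <<'E'
from h import *
pick([569.5,-56],7,np.deg2rad(25.5),66)
place(slot("block"),7+5,TA,60)
ctrl.movep([440,170,260],down(1.57)); see("wrist","pics/f2.png")
ctrl.set_gripper(40)
ctrl.movep([430,-128,260],down(1.57)); c,im=see("wrist","pics/f3.png"); np.savez("b_sc.npz",K=c[0],R=c[1],t=c[2]); see("side","pics/f3s.png")
im=cv2.imread("pics/f3.png"); cv2.imwrite("pics/f3c.png",cv2.resize(im[100:280,250:400],None,fx=3,fy=3,interpolation=cv2.INTER_CUBIC))
E
```

```text
grip 42.92962882956377 43.038817435219826 F [ 0.22842354 -0.11600154 -1.5752284 ] 31.5167
down F [-0.71372699  0.63322146 -1.30462847] [486.47006765 334.0269918   11.87686105]
t 36.5583
```

View pics/f2.png

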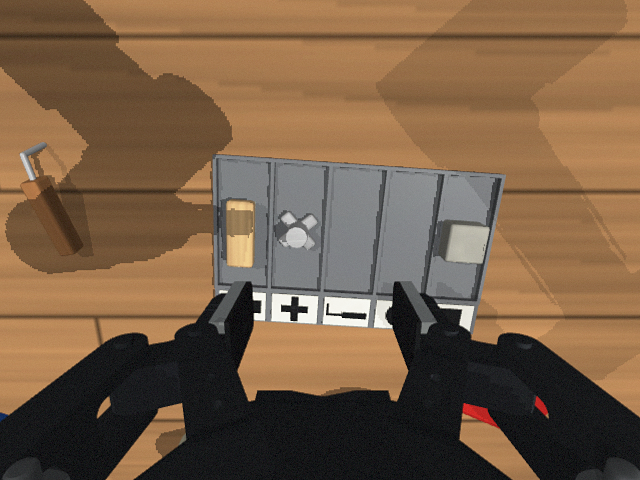

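View pics/f3c.png

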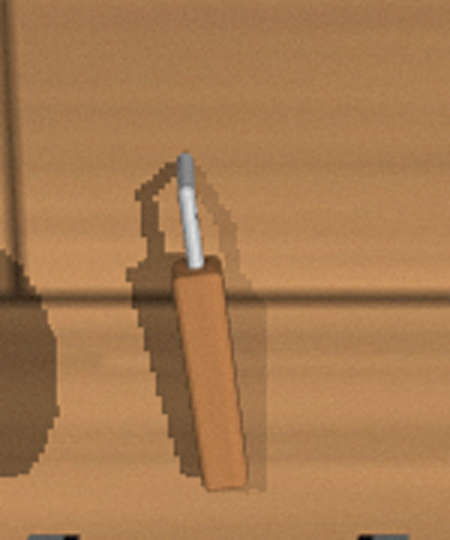

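```bash
python3 - <<'E'
from h import *
cm=ld("sc"); f=lambda pts,z: w(cm,np.array(pts)/3+np.array((250,100)),z)[:,:2]
A=f([(175,277),(222,269)],43).mean(0);B=f([(205,490),(247,485)],21.4).mean(0)
d=(A-B)/np.linalg.norm(A-B); print(A,B,np.linalg.norm(A-B),np.arctan2(d[1],d[0]))
print("grip",B+46.3*d,A-41.1*d,"tip pred",(B+A)/2+(2.6+79)*d,"tip seen",f([(185,155)],0))
ct=ld("tray"); X=w(ct,[[447,223],[487,227],[485,264],[441,260]],32)[:,:2]; print(X, (X.mean(0)-slot("block"))@np.c_[ex,ey])
E
```

```text
[ 413.77058965 -133.3534772 ] [ 499.98394184 -123.60636015] 86.76259784982464 -3.029012609150712
grip [ 453.97704134 -128.80781251] [ 454.61040845 -128.73620524] tip pred [ 375.79382988 -137.64705717] tip seen [[ 375.53376886 -138.84286579]]
[[460.95809524 305.57034971]
 [465.6170864  349.89521901]
 [508.70788661 352.8950473 ]
 [503.75208796 302.7325876 ]] [-1.26734486 -6.34541563]
```

The block sits 1 mm along and 6 mm across from its slot centre, which is fine. The measured scraper tip agrees with the predicted tip to within 1.2 mm. Next I'll grasp the scraper and check its tip in the hand.

```bash
python3 - <<'E'
from h import *
g=[454.2,-128.7]; yaw=-3.029+1.5*np.pi
ctrl.movep([*g,120],down(yaw)); print(ctrl.get_joints())
ctrl.line_to([*g,9],speed=80); ctrl.set_gripper(0); print("w",ctrl.get_grip_width(),ctrl.get_ft_force(),ctrl.get_ft_torque())
ctrl.line_to([*g,89],speed=80); print(ctrl.get_position(),ctrl.get_grip_width())
c,im=see("wrist","pics/g1.png"); np.savez("b_g.npz",K=c[0],R=c[1],t=c[2]); see("side","pics/g1s.png")
print(p(c,[[375.6,-138,80],[375.6,-138,85],[375.6,-138,75]]))
cv2.imwrite("pics/g1c.png",cv2.resize(cv2.imread("pics/g1.png")[150:400,220:420],None,fx=2.4,fy=2.4))
cv2.imwrite("pics/g1sc.png",cv2.resize(cv2.imread("pics/g1s.png")[100:300,300:500],None,fx=3,fy=3))
E
```

```text
[ 5.80686325e-02  1.68886368e-01 -2.92270360e-01  1.12861040e-03
 -1.10839822e+00 -1.51594616e+00]
w 16.702453166408617 [-3.63468130e-01  1.90188411e-03  3.14377873e+00] [0.10227752 0.20823305 0.01846346]
[ 453.73325702 -128.65014244   88.41336631] 16.997915115668306
[[320.33253422 111.80355071]
 [320.27845379 110.81399266]
 [320.38309476 112.72870237]]
```

View pics/g1c.png

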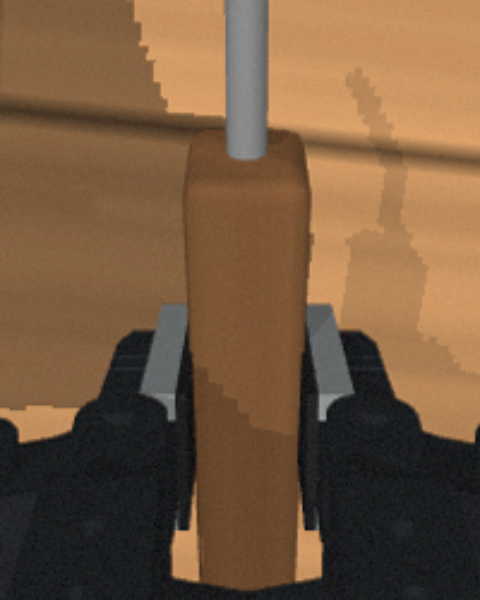

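View pics/g1sc.png

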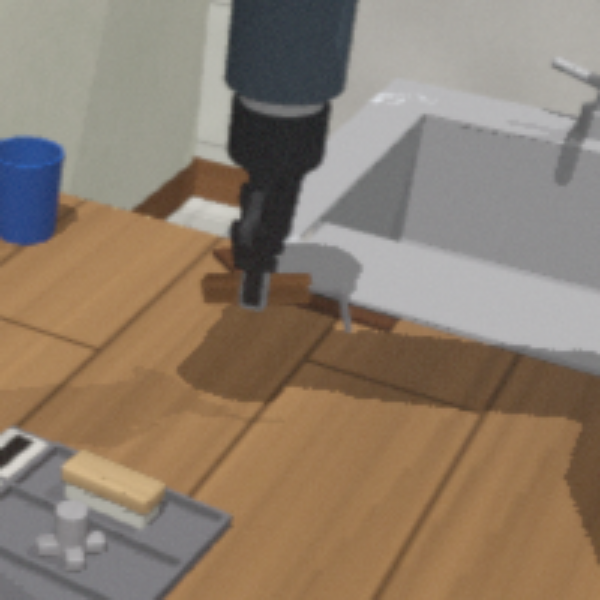

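```bash
python3 - <<'E'
import cv2
cv2.imwrite("pics/g1d.png",cv2.resize(cv2.imread("pics/g1.png")[80:230,260:380],None,fx=4,fy=4,interpolation=cv2.INTER_CUBIC))
cv2.imwrite("pics/g1e.png",cv2.resize(cv2.imread("pics/g1s.png")[180:215,360:425],None,fx=10,fy=10,interpolation=cv2.INTER_CUBIC))
E
```

```text
(no output)
```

View pics/g1d.png

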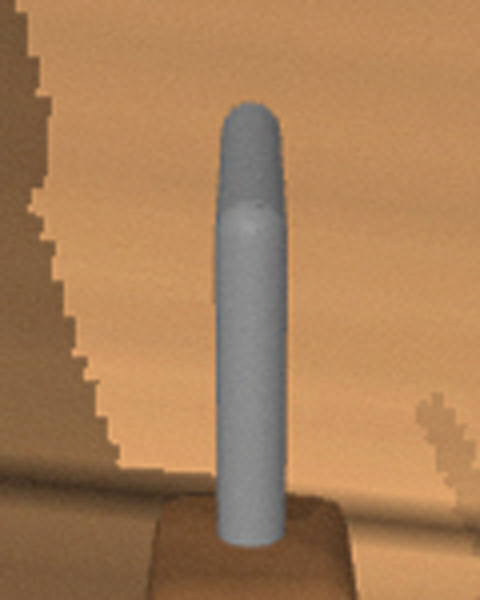

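View pics/g1e.png

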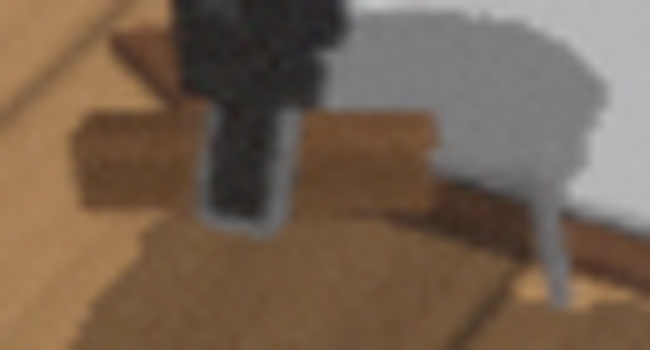

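```bash
python3 - <<'E'
from h import *
from scipy.optimize import least_squares
c=ld("g"); s=cam("side")
print(p(s,[[375.6,-138,80],[375.6,-138,85],[375.6,-138,0],[370.6,-138,80]]))
# tip extremal: wrist edge pixel (322.5,106.3) ~ 3mm ahead at z+2 ; side (415.8,210.5)~ lowest point
d=np.array([np.cos(-3.029),np.sin(-3.029),0])
fun=lambda X: np.r_[p(c,X+3*d+[0,0,2.5])[0]-[322.5,106.3], p(s,X)[0]-[415.8,210]]
r=least_squares(fun,[375.,-138,80]); print(r.x,r.fun, ctrl.get_position(), ctrl.get_grip_width())
E
```

```text
[[415.3319038  210.94140358]
 [415.63762111 209.16887593]
 [410.63411852 238.17883565]
 [417.30458364 211.5202516 ]]
[ 376.79468551 -136.987005     82.95117258] [-0.0307447  -0.13921438 -0.90428458 -0.06187792] [ 453.78577942 -128.663554     88.40427326] 16.811219886932744
```

The tip is 78.3 mm ahead of the TCP, with no sideways offset, and possibly 2–3 mm high. I'll move it over the near end of the joint and check alignment in the pictures before lowering.

```bash
cat >> h.py <<'E'
PHI=np.deg2rad(-110); YT=PHI+1.5*np.pi; L=78.3
dT=np.array([np.cos(PHI),np.sin(PHI)])
S3=np.array([510.3,-316.6]); S0=np.array([390.3,-315.3]); S5=S3+60*np.array([np.cos(-.708),np.sin(-.708)])
def tipto(T,z,speed=40): ctrl.line_to([*(np.array(T)-L*dT),z],speed=speed)   # z = TCP z (9 => nominal tip 0)
E
python3 - <<'E'
from h import *
ctrl.movep([*(S0-L*dT),60],down(YT)); print(ctrl.get_joints())
tipto(S0,22)
c,im=see("wrist","pics/h1.png"); np.savez("b_h.npz",K=c[0],R=c[1],t=c[2]); see("side","pics/h1s.png"); see("top","pics/h1t.png")
print(ctrl.get_position(),ctrl.get_t(),ctrl.get_ft_force())
print(p(c,[[*S0,0],[*S0,13]]), p(c,[[390,-305,6],[510,-311,6]]))
I=cv2.imread("pics/h1.png"); cv2.imwrite("pics/h1c.png",cv2.resize(I[40:220,220:440],None,fx=3,fy=3,interpolation=cv2.INTER_CUBIC))
E
```

```text
[-1.98898291e-01  2.50159621e-01 -3.62895632e-01 -4.36585740e-05
 -9.57738832e-01 -1.50997564e-01]
[ 417.28832768 -241.75884213   22.2548862 ] 45.6167 [-0.36469102  0.22914101 -0.29552664]
[[321.68822467 113.81737054]
 [321.62393167 111.5861289 ]] [[330.34925749 135.84977801]
 [ 84.16598013 215.02628742]]
```

View pics/h1.png

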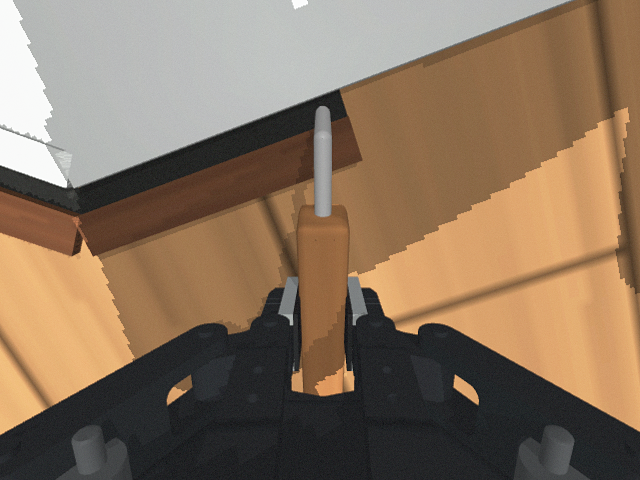

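View pics/h1c.png

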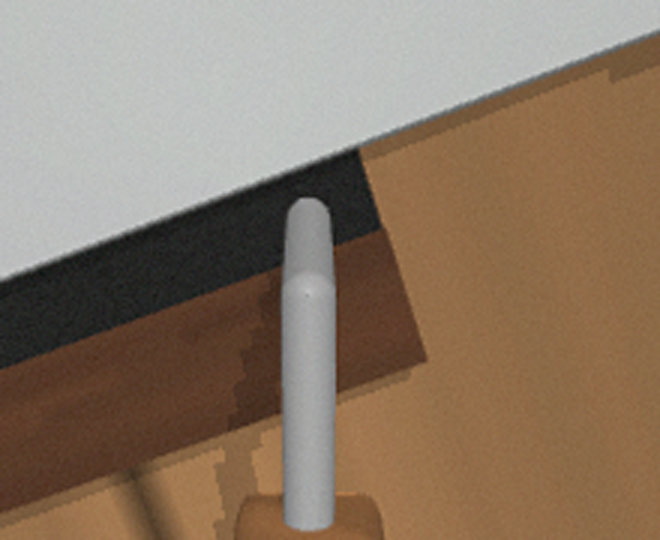

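View pics/h1s.png

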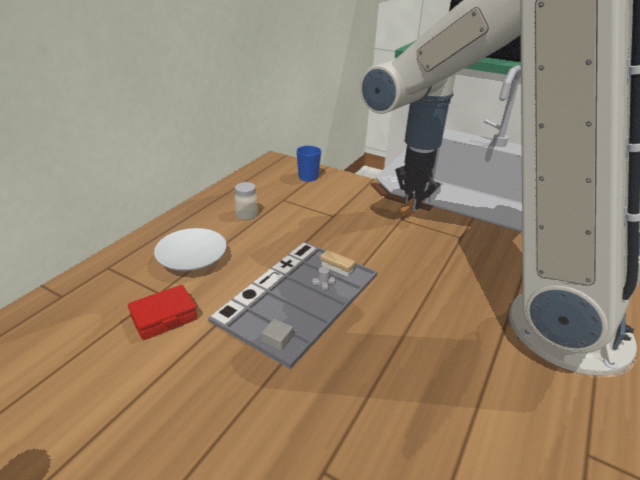

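Seen almost from straight above, the tip at (323,107) lies over the groove, about 10 mm from its end as expected and about 1 mm toward the batten. I'll correct that and lower it, watching the force.

```bash
sed -i 's/L=78.3/L=77.5/' h.py; python3 - <<'E'
from h import *
tipto(S0,22)
f0=np.array(ctrl.get_ft_force())
for z in [17,14,12,11,10,9,8,7,6,5,4]:
    tipto(S0,z,10); f=np.array(ctrl.get_ft_force())-f0; print(z,ctrl.get_position().round(1),f.round(2))
    if np.linalg.norm(f)>3.: break
c,im=see("wrist","pics/i1.png"); see("side","pics/i1s.png"); print(ctrl.get_t(),ctrl.get_grip_width())
cv2.imwrite("pics/i1c.png",cv2.resize(cv2.imread("pics/i1.png")[40:220,220:440],None,fx=3,fy=3,interpolation=cv2.INTER_CUBIC))
cv2.imwrite("pics/i1sc.png",cv2.resize(cv2.imread("pics/i1s.png")[150:240,360:460],None,fx=6,fy=6,interpolation=cv2.INTER_CUBIC))
E
```

```text
17 [ 416.8 -242.5   17. ] [0.12 0.64 0.27]
14 [ 416.7 -242.5   13.9] [ 0.42 -0.37  0.  ]
12 [ 416.7 -242.5   11.9] [ 0.55 -0.25 -0.35]
11 [ 416.8 -242.4   10.9] [ 0.66 -0.38 -0.43]
10 [ 416.7 -242.4    9.9] [ 0.27  0.44 -0.25]
9 [ 417.  -242.6    9.4] [-1.39  1.47  4.92]
48.1667 17.071903771587632
```

View pics/i1c.png

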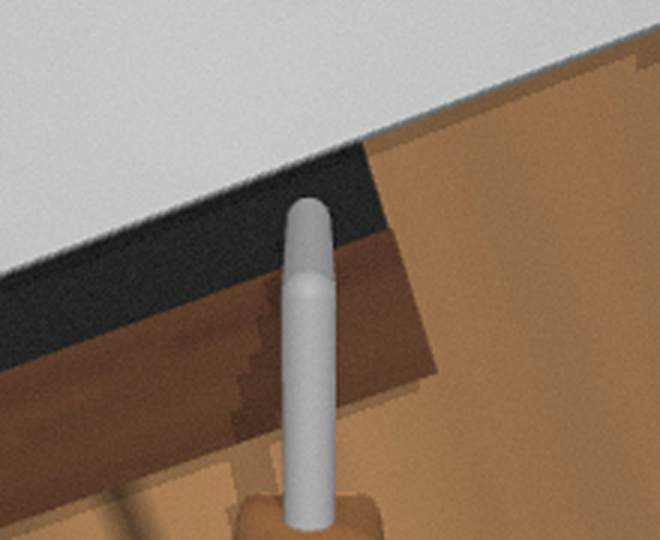

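View pics/i1sc.png

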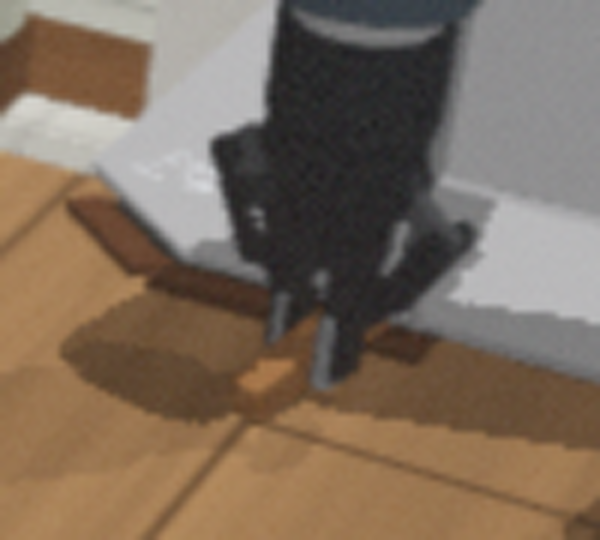

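Contact comes at TCP z 9.4, which matches the floor and not the tops of the batten or rim (about 15). The handle's rear could be what touches, so I'll pitch the tool 0.06 rad tip-down, re-probe, then follow the joint.

```bash
cat >> h.py <<'E'
TH=0.06
n3=np.array([-dT[1],dT[0],0]); RP=R.from_rotvec(TH*n3)
QP=(RP*R.from_quat(down(YT))).as_quat()
VP=RP.apply(np.r_[-L*dT,9.2])
def tp(T,z,speed=9,rot=None):  # z = tip height
    ctrl.line_to(np.r_[T,z]+VP,rot=rot,speed=speed)
E
python3 - <<'E'
from h import *
tipto(S0,20,20); tp(S0,12,20,QP)
f0=np.array(ctrl.get_ft_force())
for z in [6,4,3,2,1,0,-1,-2,-3,-4,-5]:
    tp(S0,z,9); f=np.array(ctrl.get_ft_force())-f0; print(z,(ctrl.get_position()-VP).round(1),f.round(2))
    if f[2]>3.: break
print(ctrl.get_t(),ctrl.get_grip_width(),ctrl.get_ft_torque())
E
```

```text
6 [ 390.3 -315.3    6. ] [ 1.   -0.05  0.65]
4 [ 390.2 -315.3    3.9] [0.69 0.09 0.16]
3 [ 390.3 -315.3    3. ] [1.88 0.01 0.74]
2 [ 390.2 -315.3    1.9] [ 1.56 -0.1   0.05]
1 [ 390.3 -315.3    0.9] [ 1.45 -0.76 -0.11]
0 [ 3.904e+02 -3.154e+02  1.000e-01] [ 1.37 -1.    1.21]
-1 [ 390.6 -315.4   -0.6] [1.14 0.52 5.47]
51.7917 17.31191889182455 [ 0.16196959  0.27656521 -0.05477157]
```

The tip touches the joint floor at the modelled height. Now the slow pass, monitoring forces.

```bash
python3 - <<'E'
from h import *
tp(S0,0.3,5); ctrl.hold(0.6)
pts=[S0+(S3-S0)*k/6 for k in range(1,7)]+[S3+(S5-S3)*k/4 for k in range(1,5)]
f0=np.array(ctrl.get_ft_force())
for i,T in enumerate(pts):
    tp(T,0.3,9)
    if i in (1,3,5,7,9): ctrl.hold(0.6)
    f=np.array(ctrl.get_ft_force()); print(i,T.round(1),(ctrl.get_position()-VP-np.r_[T,0]).round(2),f.round(2),round(ctrl.get_grip_width(),2),round(ctrl.get_t(),1))
    if i in (3,5,9): see("wrist",f"pics/j{i}.png")
    if np.linalg.norm(f)>15: print("STOP");break
E
python3 - <<'E'
import cv2,numpy as np
o=[cv2.resize(cv2.imread(f"pics/j{i}.png")[40:220,230:430],None,fx=1.3*1.3,fy=1.3*1.3) for i in (3,5,9)]
cv2.imwrite("pics/jc.png",cv2.resize(np.hstack(o),None,fx=.78,fy=.78))
E
```

```text
0 [ 410.3 -315.5] [-0.01 -0.01  0.31] [ 0.91  0.42 -0.02] 17.14 55.2
1 [ 430.3 -315.7] [-0.    0.    0.32] [-0.19 -0.28 -0.32] 16.83 58.1
2 [ 450.3 -316. ] [-0.   -0.01  0.31] [-0.01 -0.04 -0.24] 16.75 60.5
3 [ 470.3 -316.2] [-0.   -0.    0.31] [ 0.34 -0.69 -0.31] 16.84 63.5
4 [ 490.3 -316.4] [-0.    0.01  0.32] [-0.09 -0.29  0.06] 16.81 65.9
5 [ 510.3 -316.6] [-0.03 -0.02  0.3 ] [ 0.06 -0.07  0.36] 16.69 68.9
6 [ 521.7 -326.4] [0.   0.   0.33] [-0.4  -0.02 -0.03] 16.75 70.8
7 [ 533.1 -336.1] [-0.03 -0.    0.29] [ 0.45  0.37 -0.62] 17.12 73.2
8 [ 544.5 -345.9] [ 0.01 -0.    0.33] [-0.85  0.83  0.28] 16.88 75.0
9 [ 555.9 -355.6] [-0.   -0.02  0.3 ] [-0.27  0.5   0.32] 17.0 77.4
```

View pics/jc.png

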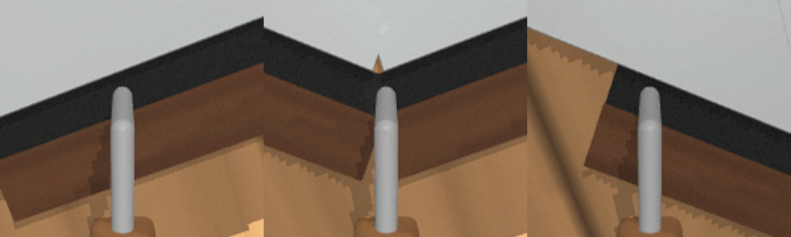

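The tip followed the groove the whole way with forces under 1.5 N and no drift in the grip. Now I'll lift it and lay the scraper in its slot.

```bash
python3 - <<'E'
from h import *
tp(S5,60,60); x=ctrl.get_position(); ctrl.line_to([x[0]-40,x[1]+20,180],speed=120)
ctrl.movep([450,-60,200],down(TA+1.5*np.pi)); 
g=slot("scraper",-16); ctrl.movep([*g,120],down(TA+1.5*np.pi)); print(ctrl.get_joints())
ctrl.line_to([*g,30],speed=80); f0=np.array(ctrl.get_ft_force())
for z in [22,18,16,15,14,13,12,11]:
    ctrl.line_to([*g,z],speed=15); f=np.array(ctrl.get_ft_force())-f0; print(z,ctrl.get_position().round(1),f.round(2))
    if f[2]>3: break
see("side","pics/k1s.png")
ctrl.set_gripper(32); ctrl.hold(.3); ctrl.line_to([*g,120],speed=80)
ctrl.movep([430,150,260],down(1.57)); c,im=see("wrist","pics/k2.png"); np.savez("b_k.npz",K=c[0],R=c[1],t=c[2])
see("side","pics/k2s.png");print(ctrl.get_t())
E
```

```text
[ 7.30094044e-01  2.33390411e-01 -2.11296195e-01  3.90100194e-04
 -1.12591795e+00  7.73688654e-01]
22 [462.  207.4  22. ] [-0.14  1.27 -0.62]
18 [462.  207.3  17.9] [ 0.98  0.57 -0.44]
16 [461.9 207.3  15.9] [-0.36  0.01 -1.1 ]
15 [462.  207.3  15. ] [ 0.39  0.35 -0.61]
14 [462.  207.3  13.9] [ 0.07  0.73 -1.19]
13 [462.2 207.4  13.4] [-0.97 -0.16  4.4 ]
90.2667
```

View pics/k2.png

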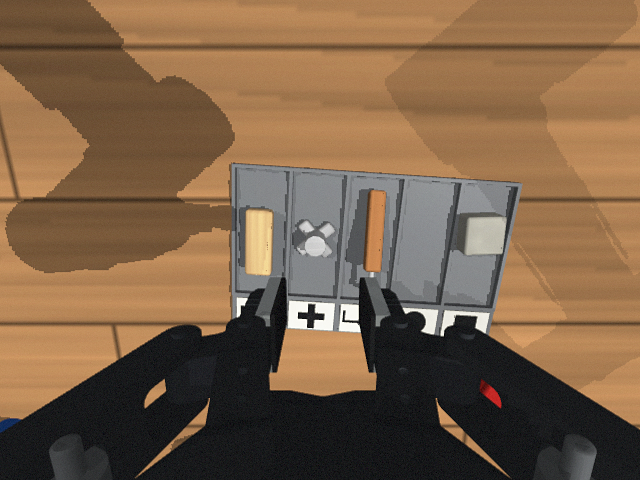

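View pics/k2s.png

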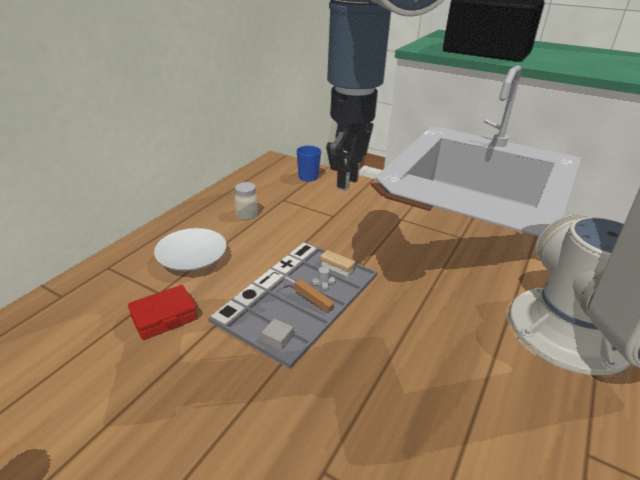

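Everything is in its slot. One more unobstructed view will confirm the scraper tip and the items' positions before I hand in.

```bash
python3 - <<'E'
from h import *
ctrl.movep([520,207,260],down(1.57)); c,im=see("wrist","pics/l1.png"); np.savez("b_l.npz",K=c[0],R=c[1],t=c[2])
for l,z,s in [("brush_center",30,"brush"),("tap_center",25,"tap"),("block_center",28,"block"),("scraper_grip",32,"scraper")]:
    for q in ctrl.trace("wrist",l)[:1]:
        ys,xs=np.nonzero(q["region"]); b=cv2.minAreaRect(np.c_[xs,ys].astype(np.float32))
        print(l,round(q["score"],2),np.round(q["bbox"]),((w(c,b[0],z+4)[0,:2]-slot(s))@np.c_[ex,ey]).round(1))
cv2.imwrite("pics/l1c.png",cv2.resize(cv2.imread("pics/l1.png")[60:320,170:490],None,fx=2.3,fy=2.3,interpolation=cv2.INTER_CUBIC))
E
```

```text
brush_center 0.57 [201. 161.  37.  75.] [1.8 4.3]
tap_center 0.65 [262. 160.  36.  40.] [-1.9  2.6]
block_center 0.63 [438. 152.  51.  46.] [-21.7  -8.1]
scraper_grip 0.82 [325. 160.  25. 120.] [-5.8  0.9]
```

View pics/l1c.png

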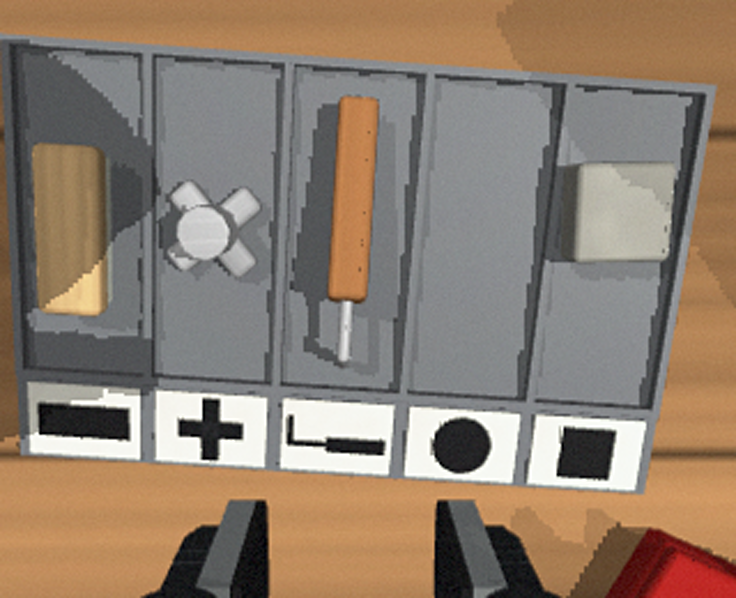

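```bash
python3 - <<'E'
from h import *
c=ld("l")
I=cv2.imread("pics/l1.png"); A=cv2.resize(I[100:220,400:500],None,fx=5,fy=5,interpolation=cv2.INTER_CUBIC)
see("side","pics/l1s.png")
B=cv2.resize(cv2.imread("pics/l1s.png")[240:360,200:300],None,fx=5,fy=5,interpolation=cv2.INTER_CUBIC)
# overlay predicted box flat for candidate
X=np.array([(w(c,[170+626/2.3,60+211/2.3],32)[0,:2]-slot("block"))@np.c_[ex,ey]]); print("top centre in slot",X)
X2=np.array([[580,162],[673,164],[667,260],[578,260]]); P=w(c,X2/2.3+[170,60],32)[:,:2]; print((P-slot("block"))@np.c_[ex,ey])
cv2.imwrite("pics/l2.png",cv2.resize(np.hstack([A,B]),(780,468)))
E
```

```text
top centre in slot [[-21.69519637  -4.25714177]]
[[-41.30752609 -27.80683755]
 [-43.09149301  13.37508491]
 [ -1.31319583  17.76533948]
 [  1.27891581 -22.75828112]]
```

View pics/l2.png

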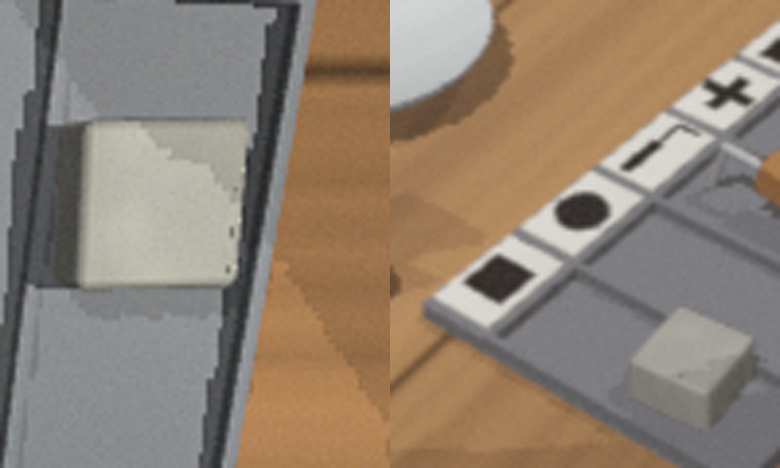

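The block has shifted about 20 mm along its slot since I placed it, probably the knock the task mentioned. It still lies flat, about 22 mm along and 4 mm across from centre, well inside the limits. Handing in.

```bash
python3 - <<'E'
from h import *
print(ctrl.get_t()); print(ctrl.hand_in())
E
```

```text
91.075
the job is handed in; nothing more can be done
None
```

I put the nail brush, tap handle and scouring block in their labelled slots, scraped the whole joint, laid the scraper in its own slot and handed in at 91 s. No verdict was reported. No plug was found by eye in the top, side or wrist pictures, nor by the network on the top and side cameras, so I treated it as absent.

- **Joint:** I found the floor by touch at the near end. The tip then followed the joint at about 9 mm/s on average, roughly 0.3–0.6 mm above the floor, pausing at all six points. Forces read at each stop stayed under 1.5 N, and wrist pictures at the second third, the corner and the far end showed the tip in the groove.
- **Final positions, measured from each slot's centre:**

| Thing | Along (mm) | Across (mm) |
|---|---|---|
| Brush | 2 | 4 |
| Tap handle | -2 | 3 |
| Block | -22 | -4 to -8 |
| Scraper (outline centre) | -6 | 1 |

The scraper shows wholly inside its slot in the last picture. The soap dish, jar, cup and pan lid look unmoved.

**Disagreements:**
- **Block:** it moved about 20 mm along its slot after I placed it, probably the announced knock. It is still flat and within limits. Its across value differs because the network's outline included a side face.
- **Tip height in the hand:** the pictures put it about 3 mm higher than expected, but the touch on the joint floor showed the expected height, so I relied on that.

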